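# Stow the spare spice jars in the jar tube

## Task

Take the two spice jars with the blue-and-red labels from the wooden insert and feed them lengthwise, one after the other, into the open mouth of the blue tube, the second pushing the first deeper until the first lies against the closed end. The second jar stays sticking out of the mouth by about half its length. Leave the jar with the black-and-green label where it lies.

Things in the scene. Friction and masses are not known exactly. Their poses are not given: they have to be found in the camera images.
- jar_a: clear spice jar with a blue-and-red label and a dark reddish-brown lid (looks the same as jar_b), a plain cylinder 41 mm in diameter and 105 mm long, 0.11 kg, lying on its side in the insert. Origin: centre of its bottom end; its z axis runs along the jar to the lid, at 105 mm.
- jar_b: second jar, same looks, size and axes as jar_a.
- jar_other: spice jar of the same size and axes with a black-and-green label and a black lid, lying in the insert too; to be left alone.
- jar_a_mid (a point): middle of jar_a on its axis, 52.5 mm from either end; axes as jar_a.
- jar_b_mid (a point): middle of jar_b on its axis; axes as jar_b.
- jar_other_mid (a point): middle of jar_other on its axis; axes as jar_other.
- insert: fixed wooden spice-drawer insert, a board 150 (x) x 290 (y) x 8 mm. Three pairs of low ridges along its x, at y = -100, 0, +100 mm, each carry a jar lying along x, lid to +x, its axis 35 mm above the worktop; which jar lies where varies. The ridges reach 16 mm either side of the jar's axis; fingers pass outside them. Origin: centre of its underside, at worktop height.
- jar_tube: fixed holder: a blue round tube lying level on black saddles on a wooden base board 90 mm wide, 10 mm thick. Inside diameter 52 mm, outside 58 mm, depth 160 mm from mouth (x = 0) to closed end (x = 160 mm); axis 56 mm and top 85 mm above the worktop. Origin: under the centre of the mouth, at worktop height; x points into the tube, z up.
- tube_mouth (a point): centre of the tube's mouth, on the tube's axis; axes as jar_tube. With both jars fully in, the second sticks out of the mouth by 50 mm. A jar slides with about 1 N.
- tube_end (a point): centre of the closed end inside, on the axis, 160 mm from the mouth; axes as jar_tube.
- rails_mid (a point): point midway along the two thin steel rails in front of the mouth (x = -135 to 0 mm of jar_tube, 26 mm wide over all), at the axis of a jar lying on them, 51 mm above the worktop; axes as jar_tube. A jar lying along the rails is level with the tube's inner bottom and slides straight in. Fingers pass outside the rails.
Mind the look-alikes: they are no part of the job. Leave any turquoise look-alike of the jar_b alone.

How it is judged (in metres and radians):
On the way:
1. one blue-and-red jar lies with its front at least 20 mm inside the tube while the other is still in the insert (((x of jar_a_mid in the frame of jar_tube between -0.0325 and 0.12 m and y of jar_a_mid in the frame of jar_tube between -0.012 and 0.012 m and z of jar_a_mid in the frame of jar_tube between 0.04 and 0.066 m and angle between the z axis of jar_a and the x axis of jar_tube, either way round below 0.175 rad and distance of jar_b_mid from where it was at the start of the episode below 0.03 m) or (x of jar_b_mid in the frame of jar_tube between -0.0325 and 0.12 m and y of jar_b_mid in the frame of jar_tube between -0.012 and 0.012 m and z of jar_b_mid in the frame of jar_tube between 0.04 and 0.066 m and angle between the z axis of jar_b and the x axis of jar_tube, either way round below 0.175 rad and distance of jar_a_mid from where it was at the start of the episode below 0.03 m))), for 0.2 s.
At the end, for the whole second after the job is handed in: One blue-and-red jar lies within 13 mm of the tube's closed end, the other behind it with its middle within 13 mm of the mouth's plane, both along the tube (10 degrees, 12 mm sideways) and at rest; the black-and-green jar is within 30 mm of its place (((x of jar_a_mid in the frame of jar_tube between 0.0945 and 0.12 m and y of jar_a_mid in the frame of jar_tube between -0.012 and 0.012 m and z of jar_a_mid in the frame of jar_tube between 0.04 and 0.066 m and angle between the z axis of each of jar_a, jar_b and the x axis of jar_tube, either way round below 0.175 rad and x of jar_b_mid in the frame of jar_tube between -0.013 and 0.016 m and y of jar_b_mid in the frame of jar_tube between -0.012 and 0.012 m and z of jar_b_mid in the frame of jar_tube between 0.04 and 0.066 m) or (x of jar_b_mid in the frame of jar_tube between 0.0945 and 0.12 m and y of jar_b_mid in the frame of jar_tube between -0.012 and 0.012 m and z of jar_b_mid in the frame of jar_tube between 0.04 and 0.066 m and angle between the z axis of each of jar_b, jar_a and the x axis of jar_tube, either way round below 0.175 rad and x of jar_a_mid in the frame of jar_tube between -0.013 and 0.016 m and y of jar_a_mid in the frame of jar_tube between -0.012 and 0.012 m and z of jar_a_mid in the frame of jar_tube between 0.04 and 0.066 m)) and linear speed of each of jar_a, jar_b below 0.02 m/s and distance of jar_other_mid from where it was at the start of the episode below 0.03 m); the robot touches nothing.
It fails at once if the black-and-green jar is moved from its place (more than 30 mm) (distance of jar_other_mid from where it was at the start of the episode above 0.03 m).
It also fails if it takes over 61 s, if anything falls off the work surface, if the arm or the gripper's body presses on something with over 40 N, if the wrist force passes 120 N, or if a joint passes its speed limit or range.

## Robot

A 6-joint arm with a two-finger parallel gripper is mounted at the origin on a cart in front of the work surface, level with it; the furniture and walls round the work are solid. World frame = base frame: x ahead of the robot, y to its left, z up, the work surface at z = 0. Lengths are in m, angles in degrees, forces in N, time in s.
With the tool pointing down it reaches from about 0.325 to 0.85 m from the base axis. Payload 15.5 kg.
Tool frame: the origin (TCP) lies at the very end of the fingers, on their centre line; the grasp point (between the pads) lies 19 mm behind it; z points along the fingers, y is the line along which they close (so a half turn about z gives the same grasp; the last joint's range is limited). The gripper opens to 91 mm and grips with 3 to 60 N. Pads are 32 mm wide; open, the fingers measure 118 mm over their backs; the gripper's body (76 mm by 178 mm) begins 60 mm behind the grasp point.
Start: joints at [-74.628, 28.281, 77.091, -0, 74.628, -5.472], TCP at [0.222, -0.584, 0.214] pointing down, gripper open.
Joint ranges: [-166.48, 166.48], [-47.26, 123.95], [12.59, 153.08], [-70.14, 250.14], [6.76, 159.57], [-176.63, 176.63]. Speed limits (degrees/s): [108.29, 108.29, 147.25, 172.46, 172.46, 172.46].

## Interface

Orientations are given as a 3x3 rotation matrix whose columns are the frame's x, y, z axes.
In Python, from bench import manip gives the robot as it stands.
- The arm moves only by the tool jog_arm, never from a script. Its argument "increments" is one flat list of numbers, 5 for each row, row after row: the shift along the world's x, y, z in cm, then the turn about the world's z in degrees, then the finger opening in cm, from 0 to 9.12. In form: [tx, ty, tz, roll, grip, tx, ty, tz, roll, grip, ...]. A call has 1 to 10 rows; each row is the pose to reach, as a shift and turn from the pose commanded when the call began; what a row does not reach only later rows make up. A row lasts 1/8 s, in which the tool goes at most 62.5 mm and 10.7 degrees, less where a joint would pass 70% of its speed; a pose out of reach is approached as far as the arm can. A call with a gripper value outside its range is refused whole. The fingers move at their own pace and stop on an object; "newtons" is the grip in N (left out, the last holds). Time passes only in rows, so rows that repeat a pose let the fingers close. It gives the time, the measured TCP pose, the force, the opening and the grip force at its end, in the units of the state.
- manip.get_obs(): the state, without advancing time (a new reading comes with each control period).
- manip.read_camera(name): name is "side" or "top"; returns the picture (400x640x3 uint8, red, green, blue); there is no depth.
- manip.get_calibration(name): a dict with "vertical_fov" (degrees; the focal length in pixels is half the picture's height over the tangent of half this angle, whatever the lens; pixels are square), "cx", "cy" (the principal point, pixels), "R" (3x3) and "t" (3): a world point X has camera coordinates R X + t. Camera axes: x right, y down, z forward; pixel columns grow to the right and rows downward; lengths in m; the calibration is good to about 2 mm. A picture is of the moment at which its call begins. get_calibration takes no time and is no camera call.
- manip.sign_off(): hands the job in; it is judged then, once.
The state is a dict: "t": time; "joints": joint angles; "joint_velocities": joint speeds; "tau": joint torques, N m; "ee_pos": TCP position; "eef_rot": TCP orientation; "wrist_force": force on the tool from outside, world axes, zero at the start; "torque": the same for the moment, N m; "gripper_width": finger opening in m; "gripper_force": force on a finger pad.
Only numpy, scipy, OpenCV 4.12 (cv2) and the standard library are available. Lean on these libraries where they do the work, as an engineer would, in place of code of your own. Each camera call takes 0.05 s, during which the arm holds its last target. There are 200 camera calls.

## Working session

There is one attempt and no reset: what is moved stays moved. The work goes in short steps, Python scripts to look and compute and a tool call to move; the robot and the scene stay as the last step left them, time stands still between calls to the robot, and variables do not carry over. Pictures are saved under pics/ and viewed, at most 10 in all, crops included, and the job is handed in when it is done.

Besides the shell and the picture viewer there is one more tool, called after ">>>" as a command line: name --argument value ..., lists and objects as JSON in quotes. jog_arm: Moves the arm, as the interface text tells. Its arguments: {"type":"object","properties":{"increments":{"type":"array","items":{"type":"number"}},"newtons":{"type":"number"}},"required":["increments"]}

```bash
mkdir -p pics; python3 - <<'E'
from bench import manip
import cv2
for n in("top","side"):
    cv2.imwrite(f"pics/{n}0.png",manip.read_camera(n)[:,:,::-1]); c=manip.get_calibration(n); print(n,c)
o=manip.get_obs();print(o)
E
```

```text
top {'vertical_fov': 46.122055667143954, 'cx': 317.01299536716607, 'cy': 196.18880120107934, 'R': array([[ 0.01633588, -0.99986235,  0.00290273],
       [-0.99838797, -0.01646948, -0.05431593],
       [ 0.05435626, -0.00201075, -0.99851958]]), 't': array([0.02676296, 0.59159966, 1.19364442])}
side {'vertical_fov': 56.589101700533824, 'cx': 318.4272619384647, 'cy': 199.54530828904316, 'R': array([[-0.96029347, -0.27881128,  0.01003648],
       [-0.10608461,  0.33163624, -0.93742384],
       [ 0.25803588, -0.90126671, -0.3480457 ]]), 't': array([0.56195314, 0.13168999, 0.81241932])}
{'t': 0.1, 'joints': array([-7.46280485e+01,  2.83106136e+01,  7.71251819e+01, -1.40477473e-04,
        7.46286285e+01, -5.47141173e+00]), 'joint_velocities': array([-0.00963551, -0.20336644, -0.07436982, -0.01143873, -0.06845017,
       -0.03961533]), 'tau': array([ 2.46565163e-03, -8.80241561e+01, -3.82538939e+01,  7.11461739e-02,
        4.82785190e-02, -4.56981934e-05]), 'ee_pos': array([ 0.22229394, -0.58374781,  0.21339614]), 'eef_rot': array([[ 9.34556437e-01,  3.55814806e-01, -3.00343017e-04],
       [ 3.55814917e-01, -9.34555815e-01,  1.08355883e-03],
       [ 1.04858963e-04, -1.11951341e-03, -9.99999368e-01]]), 'wrist_force': array([-0.33747815,  0.08614662, -0.15565877]), 'torque': array([-0.00018862,  0.01487032, -0.01330012]), 'gripper_force': 0.0, 'gripper_width': 0.09128256718096364}
```

View pics/top0.png

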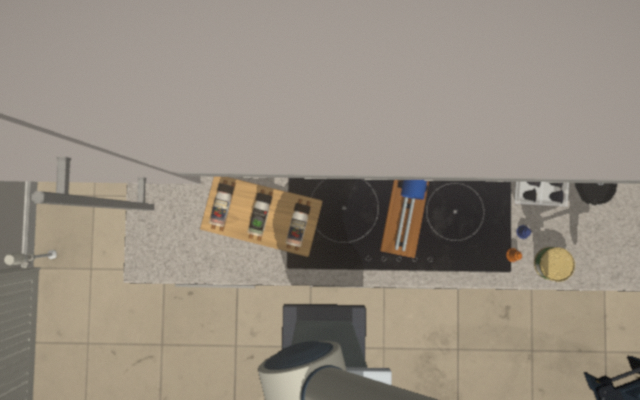

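View pics/side0.png

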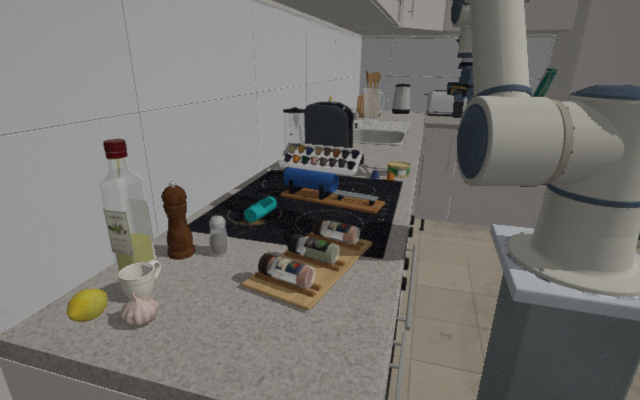

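The top view shows jars at about (222,203), (259,212) and (298,224). The middle one is black/green. The rails run (402,248)→(410,197) and the tube is at (413,188). The side view also shows a turquoise look-alike at (262,208), which I'll leave alone. Enlarging to confirm.

```bash
python3 - <<'E'
import cv2,numpy as np
a=cv2.imread("pics/top0.png")[170:262,195:435]; b=cv2.imread("pics/side0.png")[155:305,230:430]
a=cv2.resize(a,(792,304),interpolation=cv2.INTER_CUBIC); b=cv2.resize(b,(392,294),interpolation=cv2.INTER_CUBIC)
c=np.zeros((600,792,3),np.uint8); c[:304]=a; c[304:598,:392]=b
cv2.imwrite("pics/crop0.png",c)
E
```

```text
(no output)
```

View pics/crop0.png

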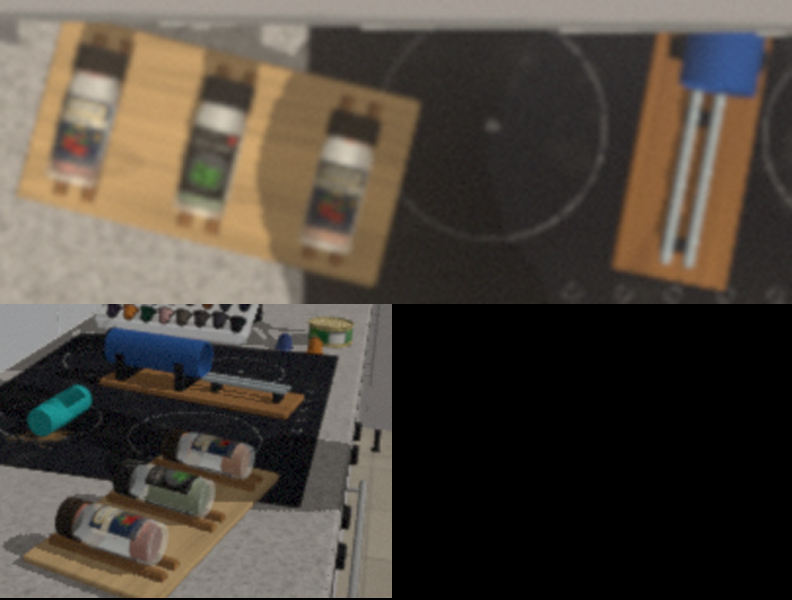

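The crop shows the two blue-and-red jars at full-image pixels (221,203) and (298,224). The black/green jar is between them at about (260,212), and the turquoise object is in neither slot. I'll measure from the board corners and rail ends.

```bash
cat > h.py <<'E'
import numpy as np
from bench import manip
from scipy.optimize import least_squares
def cal(n):
    c=manip.get_calibration(n); return c, 200/np.tan(np.radians(c["vertical_fov"])/2)
def bp(n,uv,z):
    c,f=cal(n); d=c["R"].T@np.array([(uv[0]-c["cx"])/f,(uv[1]-c["cy"])/f,1]); C=-c["R"].T@c["t"]
    return C+d*(z-C[2])/d[2]
def pj(n,X):
    c,f=cal(n); p=c["R"]@np.asarray(X)+c["t"]; return np.array([c["cx"],c["cy"]])+f*p[:2]/p[2]
E
python3 - <<'E'
from h import *
T=lambda x,y:(195+x/3.3,170+y/3.304); S=lambda x,y:(230+x/1.96,155+(y-304)/1.96)
P=lambda n,uv,z:bp(n,uv,z).round(4)[:2]
for n in("top","side"): c,f=cal(n); print(n,"C",-c["R"].T@c["t"])
loc=np.array([[.075,.145],[.075,-.145],[-.075,-.145],[-.075,.145]])
pts=np.array([P("top",T(*q),.008) for q in[(65,22),(420,100),(377,287),(20,192)]]);print(pts)
Z=lambda p,l:l@np.array([[np.cos(p[2]),np.sin(p[2])],[-np.sin(p[2]),np.cos(p[2])]])+p[:2]
s=least_squares(lambda p:(Z(p,loc)-pts).ravel(),[.5,.1,0]);print("insert",s.x,np.degrees(s.x[2]),s.fun*1e3)
print("slots +y,0,-y",Z(s.x,np.array([[0,.1],[0,0],[0,-.1]])))
for nm,q in dict(jl=((107,40),(75,183)),jm=((230,75),(200,215)),jr=((358,112),(325,250))).items():
    a,b=[P("top",T(*k),.035) for k in q];print(nm,a,b,(a+b)/2,np.degrees(np.arctan2(*(a-b)[::-1])),np.linalg.norm(a-b))
print("base near",P("top",T(613,265),.01),P("top",T(726,290),.01))
print("rails near",P("top",T(667,262),.031),P("top",T(690,266),.031),"far",P("top",T(696,93),.031),P("top",T(720,95),.031))
print("mouth",P("top",T(683,90),.056),P("top",T(757,95),.056))
print("side base near corner",P("side",S(303,398),.01),P("side",S(285,416),.01))
print("side insert corners R,L",P("side",S(280,475),.008),P("side",S(150,598),.008))
print("side mouth top", P("side",S(212,345),.085), "tube far top",P("side",S(118,330),.085))
E
```

```text
top C [0.52532674 0.03890273 1.22393293]
side C [0.34397688 0.84521218 0.40056836]
[[0.6379 0.3029]
 [0.5812 0.0227]
 [0.4348 0.0539]
 [0.5041 0.3343]]
insert [ 0.5395      0.17845    -0.22082172] -12.652152509750213 [ 6.53839681  0.6017208  -0.28072733 -2.15644018 -0.23839681 -0.5017208
 -6.01927267  2.05644018]
slots +y,0,-y [[0.56140315 0.27602178]
 [0.5395     0.17845   ]
 [0.51759685 0.08087822]]
jl [0.6221 0.2644] [0.5121 0.2859] [0.5671  0.27515] -11.059296367066386 0.11208144360240903
jm [0.5967 0.1692] [0.4893 0.1898] [0.543  0.1795] -10.857823081091343 0.10935776149867005
jr [0.5699 0.0704] [0.4642 0.0937] [0.51705 0.08205] -12.431200002020864 0.10823760899059066
base near [ 0.455  -0.1298] [ 0.437 -0.218]
rails near [ 0.4591 -0.1682] [ 0.4564 -0.1859] far [ 0.589  -0.1897] [ 0.5878 -0.2082]
mouth [ 0.5898 -0.1751] [ 0.5869 -0.231 ]
side base near corner [ 0.4387 -0.198 ] [ 0.4546 -0.1178]
side insert corners R,L [0.4348 0.0641] [0.5092 0.3352]
side mouth top [ 0.5783 -0.182 ] tube far top [ 0.7414 -0.2165]
```

>>> jog_arm --increments '[26.7, 67.2, -9, -32.8, 7.5, 26.7, 67.2, -9, -32.8, 7.5, 26.7, 67.2, -9, -32.8, 7.5, 26.7, 67.2, -9, -32.8, 7.5, 26.7, 67.2, -9, -32.8, 7.5, 26.7, 67.2, -9, -32.8, 7.5, 26.7, 67.2, -9, -32.8, 7.5, 26.7, 67.2, -9, -32.8, 7.5, 26.7, 67.2, -9, -32.8, 7.5, 26.7, 67.2, -9, -32.8, 7.5]' --newtons 20

```text
t: 1.35
ee_pos: [0.4509, -0.0083, 0.1368]
eef_rot: [[0.978, -0.207, 0.0], [-0.207, -0.978, -0.0], [0.0, 0.0, -1.0]]
wrist_force: [0.6, -0.2, 0.7]
gripper_width: 0.0751
gripper_force: 0.0
```

```bash
python3 - <<'E'
from h import *
import cv2
im=cv2.imread("pics/top0.png").astype(int)
# rails: per row, bright-grey (low saturation) centroid in the board strip
L=[]
for v in range(201,247):
    c=410-(v-197)*.157; us=np.arange(int(c-10),int(c+11)); r=im[v,us]; w=np.clip(r[:,0]-90,0,None)  # blue channel: board has little blue
    if w.sum()>0: L.append(bp("top",((us*w).sum()/w.sum(),v),.031)[:2])
L=np.array(L); vx,vy,x0,y0=cv2.fitLine(L.astype(np.float32),cv2.DIST_HUBER,0,.01,.01).ravel()
print("rails dir",np.degrees(np.arctan(vy/vx)),"y at x=.45,.59",[y0+vy/vx*(x-x0) for x in(.45,.59)])
T=lambda x,y:(195+x/3.3,170+y/3.304)
for q in(((613,265),(657,35)),((726,290),(768,45))):
    a,b=[bp("top",T(*k),.01)[:2] for k in q]; d=b-a; print("edge",np.degrees(np.arctan2(d[1],d[0])))
E
```

```text
rails dir -10.558677 y at x=.45,.59 [np.float32(-0.17326769), np.float32(-0.19936348)]
edge -10.368736974591592
edge -9.49275102781338
```

>>> jog_arm --increments '[3.8, 9.6, -1.7, 0, 7.5, 3.8, 9.6, -1.7, 0, 7.5, 3.8, 9.6, -1.7, 0, 7.5, 3.8, 9.6, -1.7, 0, 7.5]'

```text
t: 1.85
ee_pos: [0.4879, 0.0854, 0.1199]
eef_rot: [[0.978, -0.207, -0.001], [-0.207, -0.978, -0.0], [-0.001, 0.0, -1.0]]
wrist_force: [0.0, 0.3, 0.8]
gripper_width: 0.0748
gripper_force: 0.0
```

```bash
python3 - <<'E'
from bench import manip
import cv2,numpy as np
print(manip.get_obs()["ee_pos"])
b=manip.read_camera("side")[:,:,::-1]; print(manip.get_obs()["ee_pos"])
cv2.imwrite("pics/s1.png",cv2.resize(b[150:310,230:430],(750,600),interpolation=cv2.INTER_CUBIC))
E
```

```text
[0.48793923 0.08539484 0.11988101]
[0.48795194 0.08497264 0.12004563]
```

View pics/s1.png

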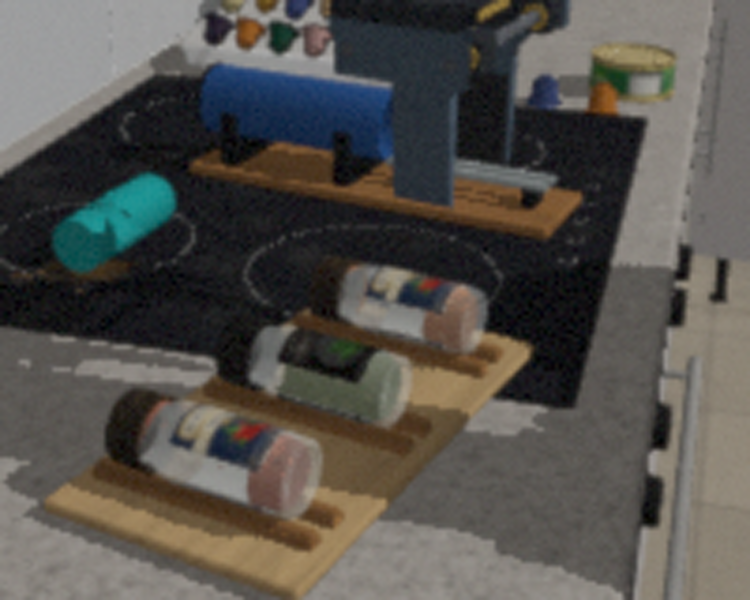

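The side view shows the open fingers above the near (-y) blue-and-red jar, with the tube clear behind. Next I descend and grip.

>>> jog_arm --increments '[0.1, 0.2, -5, 0, 7.5, 0.1, 0.2, -8, 0, 7.5, 0.1, 0.2, -10.1, 0, 7.5, 0.1, 0.2, -10.1, 0, 7.5, 0.1, 0.2, -10.1, 0, 3.5, 0.1, 0.2, -10.1, 0, 3.5, 0.1, 0.2, -10.1, 0, 3.5, 0.1, 0.2, -10.1, 0, 3.5, 0.1, 0.2, -10.1, 0, 3.5, 0.1, 0.2, -10.1, 0, 3.5]' --newtons 15

```text
t: 3.15
ee_pos: [0.49, 0.0879, 0.0194]
eef_rot: [[0.978, -0.207, 0.001], [-0.207, -0.978, 0.0], [0.001, -0.0, -1.0]]
wrist_force: [1.4, 2.7, 6.9]
gripper_width: 0.041
gripper_force: 14.8
```

>>> jog_arm --increments '[0, 0, 4, 0, 3.5, 0, 0, 8, 0, 3.5, -1.4, -6, 8, 1.5, 3.5, -2.8, -12, 8, 1.5, 3.5, -4.2, -18, 8, 1.5, 3.5, -5.7, -24, 8, 1.5, 3.5, -5.7, -25.8, 8, 1.5, 3.5, -5.7, -25.8, 6, 1.5, 3.5, -5.7, -25.8, 5, 1.5, 3.5, -5.7, -25.8, 5, 1.5, 3.5]'

```text
t: 4.4
ee_pos: [0.4321, -0.1695, 0.0685]
eef_rot: [[0.984, -0.181, -0.002], [-0.181, -0.984, 0.001], [-0.002, -0.001, -1.0]]
wrist_force: [-0.5, 0.3, -1.3]
gripper_width: 0.0402
gripper_force: 15.0
```

```bash
python3 - <<'E'
from bench import manip
import cv2,numpy as np
print(manip.get_obs()["ee_pos"],manip.get_obs()["wrist_force"])
b=manip.read_camera("side")[:,:,::-1]; a=manip.read_camera("top")[:,:,::-1]
c=np.vstack([cv2.resize(b[150:250,260:420],(480,300),interpolation=cv2.INTER_CUBIC),cv2.resize(a[170:270,340:500],(480,300),interpolation=cv2.INTER_CUBIC)])
cv2.imwrite("pics/s2.png",c)
E
```

```text
[ 0.4320677  -0.16945132  0.06854368] [-0.497191    0.25137432 -1.27171232]
```

View pics/s2.png

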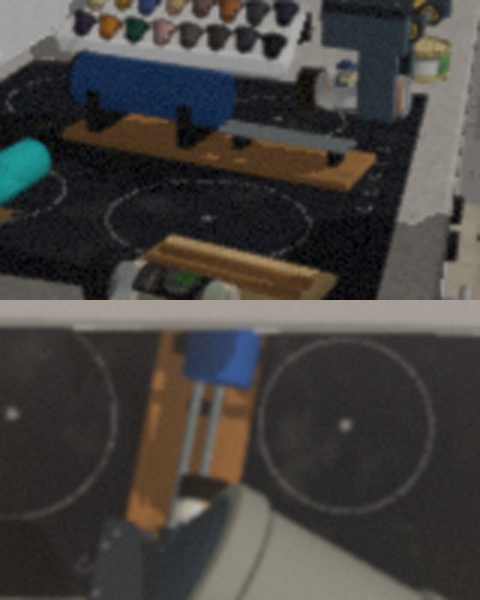

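The jar is gripped by its bottom end, with its lid pointing at the tube. The lid centre in the top view is at about (408,230), which matches the rail line once parallax is allowed for. I'll lower it and slide it in.

>>> jog_arm --increments '[0, 0, -1.6, 0, 3.5, 0, 0, -3.1, 0, 3.5, 1.2, -0.2, -3.1, 0, 3.5, 2.9, -0.5, -3.1, 0, 3.5, 4.9, -0.9, -3.1, 0, 3.5, 6.4, -1.2, -3.1, 0, 3.5, 7.4, -1.4, -3.1, 0, 3.5, 8.4, -1.55, -3.1, 0, 3.5, 8.4, -1.55, -3.1, 0, 3.5]'

```text
t: 5.62
ee_pos: [0.5169, -0.1859, 0.0381]
eef_rot: [[0.983, -0.181, 0.0], [-0.181, -0.983, -0.0], [0.0, 0.0, -1.0]]
wrist_force: [-0.7, -0.2, -0.5]
gripper_width: 0.0406
gripper_force: 15.0
```

>>> jog_arm --increments '[1.3, -0.24, 0, 0, 3.5, 2.6, -0.48, 0, 0, 3.5, 3.9, -0.72, 0, 0, 3.5, 3.9, -0.72, 0, 0, 3.5]'

```text
t: 6.12
ee_pos: [0.5566, -0.1933, 0.038]
eef_rot: [[0.983, -0.181, 0.001], [-0.181, -0.983, -0.0], [0.001, 0.0, -1.0]]
wrist_force: [-0.2, 0.1, -1.1]
gripper_width: 0.0402
gripper_force: 15.0
```

```bash
python3 - <<'E'
from bench import manip
import cv2,numpy as np
print(manip.get_obs()["ee_pos"],manip.get_obs()["wrist_force"])
b=manip.read_camera("side")[:,:,::-1]; a=manip.read_camera("top")[:,:,::-1]
c=np.vstack([cv2.resize(b[150:250,260:420],(480,300),interpolation=cv2.INTER_CUBIC),cv2.resize(a[170:270,340:500],(480,300),interpolation=cv2.INTER_CUBIC)])
cv2.imwrite("pics/s3.png",c)
E
```

```text
[ 0.5565991  -0.19327122  0.03800714] [-0.15806489  0.13770559 -1.05387188]
```

View pics/s3.png

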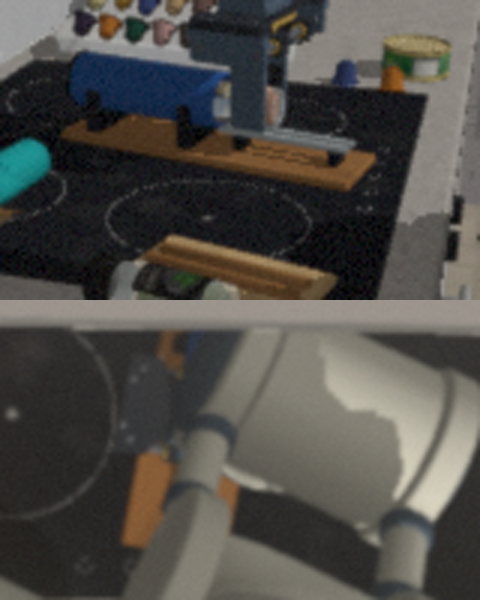

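It is inside without contact force, and the side view shows the jar in the mouth with the fingers just outside. I'll set it down, release and lift.

>>> jog_arm --increments '[0, 0, -0.2, 0, 3.5, 0, 0, -0.2, 0, 7.5, 0, 0, -0.2, 0, 7.5, 0, 0, -0.2, 0, 7.5, 0, 0, -0.2, 0, 7.5, 0, 0, 3, 0, 7.5, 0, 0, 7, 0, 7.5, 0, 0, 10, 0, 7.5, 0, 0, 10, 0, 7.5]'

```text
t: 7.35
ee_pos: [0.5566, -0.1936, 0.1403]
eef_rot: [[0.983, -0.181, 0.004], [-0.181, -0.983, -0.002], [0.004, 0.001, -1.0]]
wrist_force: [0.8, 0.4, -1.4]
gripper_width: 0.0751
gripper_force: 0.0
```

>>> jog_arm --increments '[-2.2, 6, 0, -1.5, 7.5, -2.2, 12, 0, -1.5, 7.5, -2.2, 18, 0, -1.5, 7.5, -2.2, 24, 0, -1.5, 7.5, -2.2, 30, 0, -1.5, 7.5, -2.2, 36, 0, -1.5, 7.5, -2.2, 42, 0, -1.5, 7.5, -2.2, 47.5, 0, -1.5, 7.5, -2.2, 47.5, 0, -1.5, 7.5, -2.2, 47.5, 0, -1.5, 7.5]'

```text
t: 8.6
ee_pos: [0.5329, 0.2816, 0.1372]
eef_rot: [[0.978, -0.207, -0.001], [-0.207, -0.978, -0.001], [-0.001, 0.001, -1.0]]
wrist_force: [0.1, 0.3, -1.0]
gripper_width: 0.0747
gripper_force: 0.0
```

```bash
python3 - <<'E'
from bench import manip
import cv2,numpy as np
print(manip.get_obs()["ee_pos"])
b=manip.read_camera("side")[:,:,::-1]; a=manip.read_camera("top")[:,:,::-1]
c=np.vstack([cv2.resize(b[150:310,230:430],(500,400),interpolation=cv2.INTER_CUBIC),cv2.resize(a[165:265,250:500],(500,200),interpolation=cv2.INTER_CUBIC)])
cv2.imwrite("pics/s4.png",c)
E
```

```text
[0.53285643 0.28162918 0.13719232]
```

View pics/s4.png

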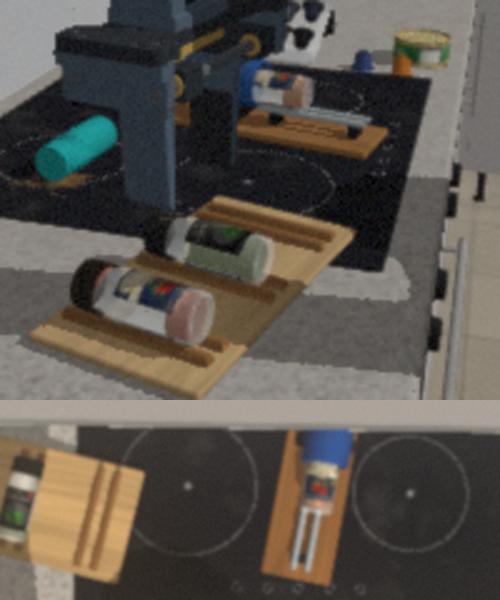

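The first jar sits in the tube with its rear end at about (409,221) top, and the green jar is undisturbed. I'll grip the second.

>>> jog_arm --increments '[0, 0, -5, 0, 7.5, 0, 0, -9, 0, 7.5, 0, 0, -11.8, 0, 7.5, 0, 0, -11.8, 0, 7.5, 0, 0, -11.8, 0, 3.5, 0, 0, -11.8, 0, 3.5, 0, 0, -11.8, 0, 3.5, 0, 0, -11.8, 0, 3.5, 0, 0, -11.8, 0, 3.5, 0, 0, -11.8, 0, 3.5]' --newtons 15

```text
t: 9.95
ee_pos: [0.5341, 0.2823, 0.0207]
eef_rot: [[0.978, -0.207, 0.002], [-0.207, -0.978, 0.001], [0.001, -0.001, -1.0]]
wrist_force: [0.9, 2.6, 6.3]
gripper_width: 0.0409
gripper_force: 14.8
```

>>> jog_arm --increments '[0, 0, 5, 0, 3.5, 0, 0, 10, 0, 3.5, -1.3, -6, 10, 1.5, 3.5, -2.6, -12, 10, 1.5, 3.5, -3.9, -18, 10, 1.5, 3.5, -5.4, -24, 10, 1.5, 3.5, -6.8, -30, 10, 1.5, 3.5, -8.1, -36, 10, 1.5, 3.5, -9.5, -42, 10, 1.5, 3.5, -10.2, -45.2, 9, 1.5, 3.5]' --newtons 25

```text
t: 11.2
ee_pos: [0.4308, -0.1727, 0.1105]
eef_rot: [[0.983, -0.183, 0.001], [-0.183, -0.983, -0.001], [0.001, 0.001, -1.0]]
wrist_force: [0.4, 0.8, -1.6]
gripper_width: 0.0405
gripper_force: 25.0
```

>>> jog_arm --increments '[0, 0, 0, 0, 3.5, 0, 0, 0, 0, 3.5]'

```text
t: 11.45
ee_pos: [0.4312, -0.1695, 0.1101]
eef_rot: [[0.983, -0.182, -0.001], [-0.182, -0.983, 0.0], [-0.001, -0.0, -1.0]]
wrist_force: [0.5, 0.7, -0.7]
gripper_width: 0.0403
gripper_force: 25.0
```

>>> jog_arm --increments '[0, 0, -4, 0, 3.5, 0, 0, -7.1, 0, 3.5, 0, 0, -7.1, 0, 3.5, 1.2, -0.2, -7.1, 0, 3.5, 2.9, -0.5, -7.1, 0, 3.5, 4.4, -0.8, -7.1, 0, 3.5, 5.9, -1.1, -7.1, 0, 3.5, 6.9, -1.3, -7.1, 0, 3.5, 7.9, -1.45, -7.1, 0, 3.5, 7.9, -1.45, -7.1, 0, 3.5]'

```text
t: 12.7
ee_pos: [0.511, -0.1846, 0.039]
eef_rot: [[0.983, -0.181, 0.0], [-0.181, -0.983, -0.0], [0.0, 0.0, -1.0]]
wrist_force: [0.8, -0.4, -1.0]
gripper_width: 0.0405
gripper_force: 25.0
```

```bash
python3 - <<'E'
from bench import manip
import cv2,numpy as np
print(manip.get_obs()["ee_pos"],manip.get_obs()["wrist_force"])
b=manip.read_camera("side")[:,:,::-1]
cv2.imwrite("pics/s5.png",cv2.resize(b[150:250,260:420],(640,400),interpolation=cv2.INTER_CUBIC))
E
```

```text
[ 0.51103026 -0.18463838  0.03902208] [ 0.81680746 -0.37351119 -1.03851338]
```

View pics/s5.png

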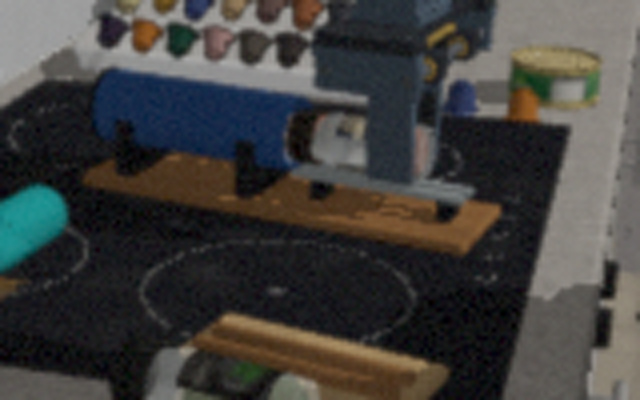

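The second jar's lid is entering the mouth at crop (295,135), pushing the first ahead. I'll keep going and watch the force.

>>> jog_arm --increments '[1, -0.18, 0, 0, 3.5, 2, -0.37, 0, 0, 3.5, 3, -0.55, 0, 0, 3.5, 3.7, -0.68, 0, 0, 3.5, 3.9, -0.72, 0, 0, 3.5, 4.1, -0.76, 0, 0, 3.5, 4.3, -0.79, 0, 0, 3.5]'

```text
t: 13.62
ee_pos: [0.5533, -0.1923, 0.039]
eef_rot: [[0.983, -0.182, -0.0], [-0.182, -0.983, 0.0], [-0.0, -0.0, -1.0]]
wrist_force: [-0.3, -0.5, -0.9]
gripper_width: 0.0399
gripper_force: 25.0
```

>>> jog_arm --increments '[0.1, 0, 0, 0, 3.5, 0.2, -0.03, 0, 0, 3.5, 0.3, -0.05, 0, 0, 3.5, 0.3, -0.05, 0, 0, 3.5]'

```text
t: 14.12
ee_pos: [0.5565, -0.1929, 0.0391]
eef_rot: [[0.983, -0.182, 0.0], [-0.182, -0.983, -0.0], [0.0, 0.0, -1.0]]
wrist_force: [-0.0, -0.4, -1.1]
gripper_width: 0.0403
gripper_force: 25.0
```

>>> jog_arm --increments '[0.15, -0.03, 0, 0, 3.5, 0.3, -0.05, 0, 0, 3.5, 0.3, -0.05, 0, 0, 3.5]'

```text
t: 14.5
ee_pos: [0.5596, -0.1934, 0.0391]
eef_rot: [[0.983, -0.181, 0.0], [-0.181, -0.983, -0.0], [0.0, 0.0, -1.0]]
wrist_force: [-0.3, 0.3, -1.1]
gripper_width: 0.0402
gripper_force: 25.0
```

>>> jog_arm --increments '[0.15, -0.03, 0, 0, 3.5, 0.3, -0.05, 0, 0, 3.5, 0.3, -0.05, 0, 0, 3.5]'

```text
t: 14.88
ee_pos: [0.5616, -0.1936, 0.0388]
eef_rot: [[0.983, -0.181, -0.002], [-0.181, -0.983, 0.001], [-0.002, -0.0, -1.0]]
wrist_force: [-4.2, 0.5, -0.1]
gripper_width: 0.0404
gripper_force: 25.0
```

>>> jog_arm --increments '[0.1, -0.02, 0, 0, 3.5, 0.2, -0.04, 0, 0, 3.5, 0.2, -0.04, 0, 0, 3.5]'

```text
t: 15.25
ee_pos: [0.5618, -0.1935, 0.0384]
eef_rot: [[0.983, -0.181, -0.005], [-0.181, -0.983, 0.002], [-0.005, -0.001, -1.0]]
wrist_force: [-14.4, 2.0, 2.6]
gripper_width: 0.0405
gripper_force: 25.0
```

The force rises at x = 0.5617, where the end stop was predicted. I'll relax, release and lift.

>>> jog_arm --increments '[-0.35, 0.06, 0, 0, 3.5, -0.35, 0.06, -0.15, 0, 3.5, -0.35, 0.06, -0.15, 0, 7.5, -0.35, 0.06, -0.15, 0, 7.5, -0.35, 0.06, -0.15, 0, 7.5, -0.35, 0.06, -0.15, 0, 7.5, -0.35, 0.06, 4, 0, 7.5, -0.35, 0.06, 8, 0, 7.5, -3, 6, 10, 0, 7.5, -3, 12, 10, 0, 7.5]'

```text
t: 16.5
ee_pos: [0.534, -0.0763, 0.1405]
eef_rot: [[0.983, -0.184, 0.002], [-0.184, -0.983, -0.001], [0.002, 0.0, -1.0]]
wrist_force: [0.7, 0.0, -0.2]
gripper_width: 0.0749
gripper_force: 0.0
```

>>> jog_arm --increments '[-2, 6, 0, 0, 7.5, -2, 12, 0, 0, 7.5, -2, 18, 2, 0, 7.5, -2, 20, 2, 0, 7.5, -2, 20, 2, 0, 7.5, -2, 20, 2, 0, 7.5]'

```text
t: 17.25
ee_pos: [0.5144, 0.1226, 0.1588]
eef_rot: [[0.983, -0.182, -0.0], [-0.182, -0.983, -0.0], [-0.0, 0.0, -1.0]]
wrist_force: [-0.3, -0.2, 0.2]
gripper_width: 0.0751
gripper_force: 0.0
```

```bash
python3 - <<'E'
from h import *
import cv2
o=manip.get_obs(); print(o["ee_pos"],o["wrist_force"])
b=manip.read_camera("side")[:,:,::-1]; a=manip.read_camera("top")[:,:,::-1]
c=np.vstack([cv2.resize(b[150:270,260:420],(400,300),interpolation=cv2.INTER_CUBIC),cv2.resize(a[170:260,365:485],(400,300),interpolation=cv2.INTER_CUBIC)])
cv2.imwrite("pics/s6.png",c)
m=np.array([.588,-.199]); d=np.array([.983,-.183])
for x in(0,-.05): print(x,pj("top",[*(m+x*d),.051]))
E
```

```text
[0.51437706 0.12256968 0.15884033] [-0.33037481 -0.15263132  0.19266567]
0 [411.1577362  198.20964907]
-0.05 [407.38611067 217.81661501]
```

View pics/s6.png

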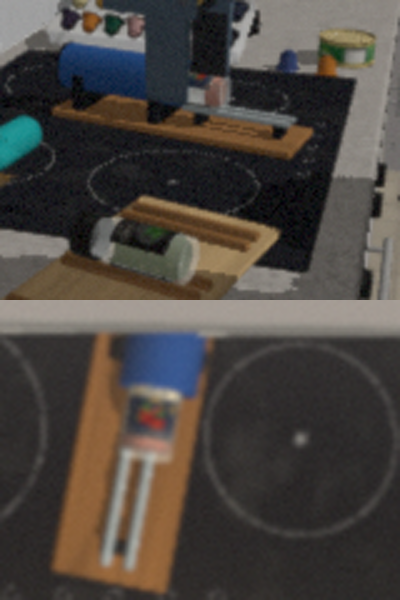

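The jar's rear end is at v≈217.5 in the top view, against 217.8 predicted for 50 mm sticking out. It lies straight, the green jar is in place and the gripper is clear.

```bash
python3 -c "
from bench import manip
print(manip.sign_off())"
```

```text
the job is handed in; nothing more can be done
None
```

I handed the job in at about 17 s: both blue-and-red jars are in the tube, the first against the closed end (force rose at the predicted stop) and the second sticking out about 50 mm. The black-and-green jar was not touched; no verdict was returned at hand-in.

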